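# Seat the lino plate on the registration pins

## Task

The plywood plate with the lino block is lying crooked on top of the two pins of the print registration board. Nudge it sideways with the fingers, without gripping or lifting it, until both of its holes drop over the two pins and it lies flat on the board along the rail. Leave the inks, jar, lid, brush and eraser where they are, and finish clear of everything.

Things in the scene. Friction and masses are not known exactly. Their poses are not given: they have to be found in the camera images.
- board: fixed registration board: wooden slab 12 mm thick, along its x from -120 to +180 mm, along its y from -190 to +190 mm. x points roughly away from the robot, z up; origin on the table, under the slab. An aluminium rail, 340 mm long along y, 14 mm thick, standing 24 mm above the slab: its face towards the robot is at x = 90.5 mm
- pin_left (a point): foot, on the slab's top, of the left locating pin (board x = 40, y = +65 mm): fixed steel pin, 8 mm in diameter, 8 mm high, the top 3 mm tapering to 5 mm
- pin_right (a point): foot, on the slab's top, of the right locating pin (board x = 40, y = -65 mm), same shape
- plate: loose plywood plate, 140 mm along its x, 240 mm along its y, 6 mm thick, 0.2 to 0.45 kg, takes 2 to 8 N to slide; a grey lino block 100 x 95 x 3 mm is glued on its top. Origin at the centre of its underside, x towards the rail. At the start it slopes: far part on the pin tips, near edge on the slab; 10 to 40 mm short of the rail, up to 6 degrees turned, 15 to 50 mm to the left or right of its place
- hole_left (a point): centre, at the underside, of the plate's left round through hole, 11 mm in diameter (plate x = 20, y = +65 mm). When seated the plate lies flat on the slab with its origin at board x = 20, y = 0, z = 12 mm, its far edge about 0.5 mm from the rail, and the pin tips show 2 mm above its top
- hole_right (a point): centre, at the underside, of the plate's right hole, same size (plate x = 20, y = -65 mm)
- ink_tall: lidded ink jar of brown glass with a white cap, 42 mm diameter, 62 mm high, standing on the board behind the rail; origin at the centre of its foot
- ink_short: lidded dark ink jar with a black cap, 46 mm diameter, 48 mm high, standing on the board behind the rail; origin at the centre of its foot
- jar: empty open glass jar, 66 mm diameter, 75 mm high, standing on the table to the left of the board; origin at the centre of its foot
- jar_lid: dark ring-shaped jar lid, 70 mm diameter, 10 mm high, on the table to the left of the board; origin at the centre of its underside
- brush: paint brush 170 mm long with a dark handle, lying on the table to the right of the board, roughly along the board's x axis; origin under its middle
- eraser: white eraser 45 x 30 x 16 mm lying on the board behind the rail, between the inks; origin at the centre of its underside

How it is judged:
At the end, for the whole second after the job is handed in: Each hole is within 3 mm (horizontally) of its own pin, left on left and right on right; the plate lies flat on the slab (both holes' undersides within 2 mm of the slab's top, tilt under 0.02 rad), at rest; every bystander is within 30 mm of where it started (horizontal distance between hole_left and pin_left below 0.003 m and horizontal distance between hole_right and pin_right below 0.003 m and z of each of hole_left, hole_right in the frame of board below 0.014 m and angle between plate's own z axis and vertical below 0.02 rad and linear speed of plate below 0.01 m/s and distance of each of ink_tall, ink_short, jar, jar_lid, brush, eraser from where it was at the start of the episode below 0.03 m); the robot touches nothing.
It fails at once if the plate is lifted or carried (its centre rises more than 20 mm above the board's slab) (z of plate in the frame of board above 0.032 m).
It fails at once if the plate is tipped up by more than 14 degrees (angle between plate's own z axis and vertical above 0.25 rad).
It fails at once if a bystander (ink, jar, lid, brush, eraser) is disturbed: moved more than 30 mm (distance of any of ink_tall, ink_short, jar, jar_lid, brush, eraser from where it was at the start of the episode above 0.03 m).
It also fails if it takes over 38 s, if anything falls off the work surface, if the arm or the gripper's body presses on something with over 40 N, if the wrist force passes 120 N, or if a joint passes its speed limit or range.

## Robot

A 6-joint arm with a two-finger parallel gripper is mounted at the origin on the work surface. World frame = base frame: x ahead of the robot, y to its left, z up, the work surface at z = 0. Lengths are in m, angles in rad, forces in N, time in s.
With the tool pointing down it reaches from about 0.325 to 0.75 m from the base axis. Payload 7.6 kg.
Tool frame: the origin (TCP) lies on the centre line of the jaws, within the pads' length; the fingertips stand 11 mm ahead of it and the grasp point (between the pads) lies 8 mm behind it; x points along the fingers, z is the direction in which the jaws open and shut, and the axes are right-handed (so a half turn about x gives the same grasp; the last joint's range is limited). The gripper opens to 85 mm and grips with 20 to 120 N. Pads are 22 mm wide; open, the fingers measure 114 mm over their backs; the gripper's body (76 mm by 85 mm) begins 54 mm behind the grasp point. The pads swing forward as they close: fully open they stand 13 mm farther back than shut.
Start: joints at [-0.07, 0.052, 1.401, -0, 1.689, -0.07], TCP at [0.525, 0, 0.242] pointing down, gripper open.
Joint ranges: [-2.9, 2.9], [-0.91, 2.17], [0.12, 2.37], [-1.06, 4.2], [0.26, 2.73], [-2.93, 2.93]. Speed limits (rad/s): [2.57, 2.57, 3.01, 3.14, 3.14, 3.14].

## Interface

Orientations are given as a rotation vector (axis times angle).
In Python, from plant import read_state, eyes, hand_in gives the robot as it stands.
- The arm moves only by the shell command python3 -m handwheel 'ROWS' [FORCE]. ROWS is JSON, a list of rows, each a list of 3 entries, a list of its own where there are three numbers: the finger opening in mm, from 0 to 85.4, then the shift along the tool's x, y, z in mm, then the turn, a rotation vector about the tool's x, y, z in rad. A call has 1 to 12 rows; each row is the pose to reach, as a shift and turn from the pose commanded when the call began, along the tool's axes at that moment; what a row does not reach only later rows make up. A row lasts 1/10 s, in which the tool goes at most 50 mm and 8.59 degrees, less where a joint would pass 70% of its speed; a pose out of reach is approached as far as the arm can. A call with a gripper value outside its range is refused whole. The fingers move at their own pace and stop on an object; FORCE is the grip in N (left out, the last holds). Time passes only in rows, so rows that repeat a pose let the fingers close. It gives the time, the measured TCP pose, the force and the opening at its end, in the units of the state.
- read_state(): the state, without advancing time (a new reading comes with each control period).
- eyes.grab_frame(name): name is "scene" or "side" or "wrist"; returns a dict with "frame" (480x640x3 uint8, blue, green, red), "vertical_fov" (degrees; the focal length in pixels is half the picture's height over the tangent of half this angle, whatever the lens; pixels are square), "cx", "cy" (the principal point, pixels), "distortion" ([k1, k2, p1, p2, k3] as OpenCV has them; the pictures are not rectified), "cam_to_world" (4x4, takes a point from camera to world coordinates). Camera axes: x right, y down, z forward; pixel columns grow to the right and rows downward; lengths in m; the calibration is good to about 2 mm. A picture is of the moment at which its call begins. There is no depth.
- hand_in(): hands the job in, once; it reports no verdict.
The state is a dict: "time_s": time; "qpos": joint angles; "dq": joint speeds; "tau": joint torques, N m; "tcp_pos": TCP position; "tcp_rot": TCP orientation; "contact_force": force on the tool from outside, world axes, zero at the start; "torque": the same for the moment, N m; "grip_width": opening from 0.0 (shut) to 1.0 (fully open).
Only numpy, scipy, OpenCV 4.12 (cv2) and the standard library are available. Lean on these libraries where they do the work, as an engineer would, in place of code of your own. Each camera call takes 0.05 s, during which the arm holds its last target.

## Working session

There is one attempt and no reset: what is moved stays moved. The work goes in short steps, Python scripts to look and compute and a shell command to move; the robot and the scene stay as the last step left them, time stands still between calls to the robot, and variables do not carry over. Pictures are saved under pics/ and viewed, and the job is handed in when it is done.

```bash
ls; mkdir -p pics; python3 - <<'E'
from plant import read_state, eyes
import cv2, numpy as np
s=read_state(); print({k:np.round(v,3) for k,v in s.items()})
for n in ["scene","side","wrist"]:
    f=eyes.grab_frame(n); cv2.imwrite(f"pics/{n}0.png",f["frame"]); print(n,f["vertical_fov"],f["cx"],f["cy"],f["distortion"]); print(np.round(f["cam_to_world"],3))
E
```

```text
pics
{'time_s': np.float64(0.0), 'qpos': array([-0.07 ,  0.053,  1.402,  0.   ,  1.689, -0.07 ]), 'dq': array([-0.   ,  0.   , -0.   ,  0.   ,  0.001, -0.   ]), 'tau': array([ 1.0000e-03, -3.8167e+01, -3.6018e+01,  0.0000e+00,  6.0000e-03,
       -0.0000e+00]), 'tcp_pos': array([0.525, 0.   , 0.241]), 'tcp_rot': array([0.   , 1.572, 0.   ]), 'contact_force': array([0.549, 0.196, 0.13 ]), 'torque': array([ 0.007, -0.03 , -0.044]), 'grip_width': np.float64(1.0)}
scene 56.09873456193148 315.99211652854314 250.0269846957158 [0.02223234 0.         0.         0.         0.        ]
[[-0.298  0.614 -0.731  1.247]
 [ 0.954  0.193 -0.227  0.22 ]
 [ 0.002 -0.765 -0.644  0.62 ]
 [ 0.     0.     0.     1.   ]]
side 53.01726483266202 310.50698473753096 242.4289668938849 [-0.07922414  0.          0.          0.          0.        ]
[[ 0.996 -0.051  0.073  0.54 ]
 [-0.089 -0.588  0.804 -0.735]
 [ 0.002 -0.807 -0.59   0.614]
 [ 0.     0.     0.     1.   ]]
wrist 62.50989357497649 315.70734261608703 240.0731400061697 [0.01098276 0.         0.         0.         0.        ]
[[ 1.     0.    -0.001  0.526]
 [ 0.    -0.956 -0.293  0.075]
 [-0.001  0.293 -0.956  0.373]
 [ 0.     0.     0.     1.   ]]
```

View pics/scene0.png

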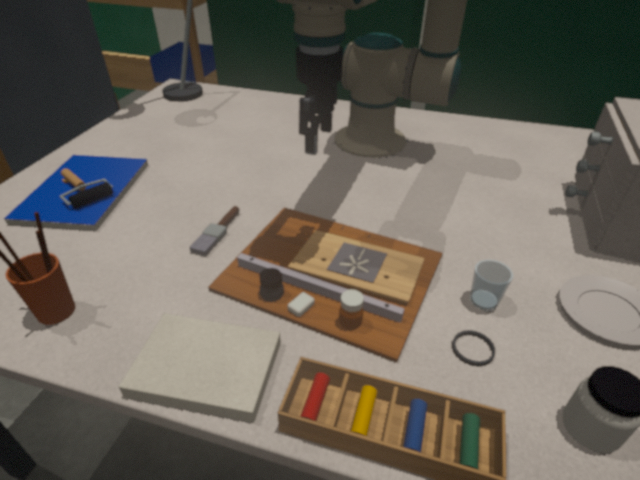

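View pics/side0.png

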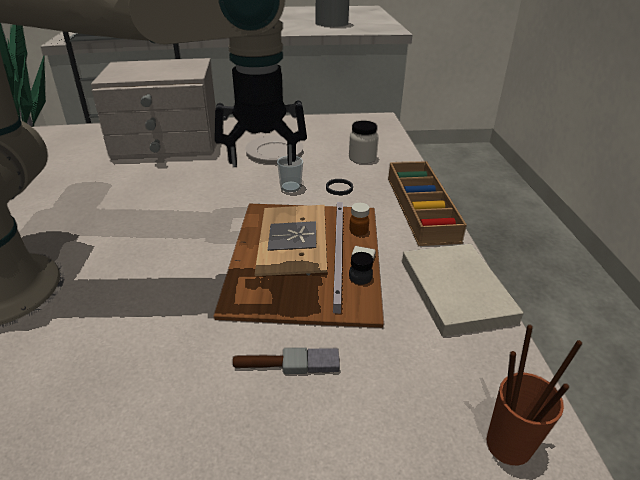

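View pics/wrist0.png

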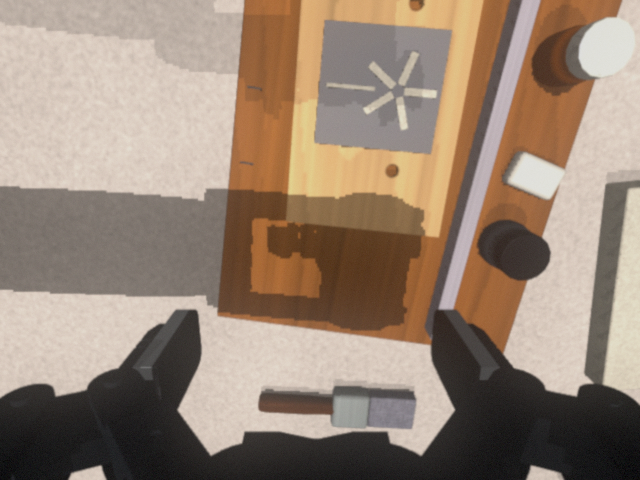

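```bash
python3 -m handwheel '[[0,[-20,40,0],[0,0,0]],[0,[-40,80,0],[0,0,0]],[0,[-50,110,0],[0,0,0]],[0,[-50,110,0],[0,0,0]],[0,[-50,110,0],[0,0,0]]]'
python3 - <<'E'
from plant import read_state, eyes
import cv2, pickle
for n in ["wrist","side"]:
    f=eyes.grab_frame(n); cv2.imwrite(f"pics/{n}1.png",f["frame"]); pickle.dump(f,open(f"{n}1.pkl","wb"))
    if n=="side": cv2.imwrite("pics/side1c.png",cv2.resize(f["frame"][190:340,200:400],None,fx=4,fy=4,interpolation=cv2.INTER_CUBIC))
E
```

```text
time_s: 0.65
tcp_pos: [0.5249, 0.1102, 0.2918]
tcp_rot: [-0.001, 1.571, 0.001]
contact_force: [-0.7, 0.8, -0.5]
grip_width: 0.141
```

View pics/wrist1.png

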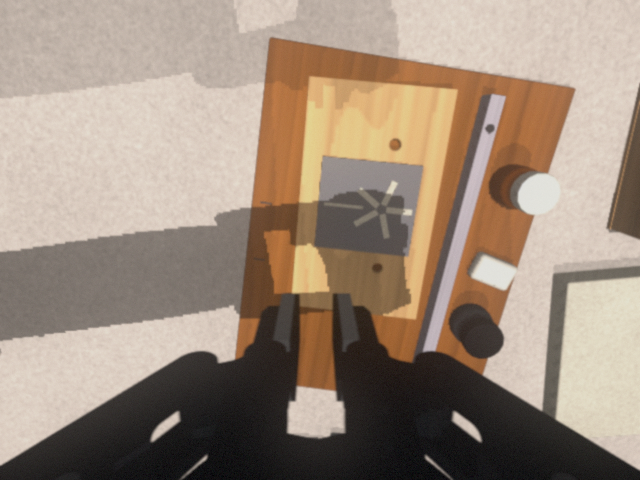

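View pics/side1c.png

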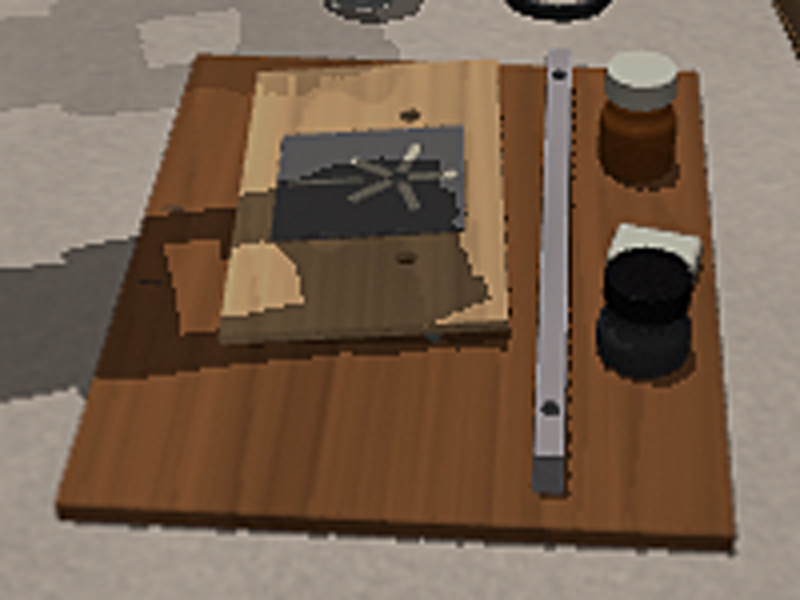

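```bash
cat > h.py <<'E'
import numpy as np, cv2, pickle
def K(f):
    F=240/np.tan(np.radians(f["vertical_fov"]/2)); return np.array([[F,0,f["cx"]],[0,F,f["cy"]],[0,0,1.]])
def ray(f,px,z):
    p=cv2.undistortPoints(np.array([[px]],float),K(f),np.array(f["distortion"]))[0,0]
    T=np.array(f["cam_to_world"]); d=T[:3,:3]@[p[0],p[1],1]; o=T[:3,3]
    return (o+d*(z-o[2])/d[2])
def proj(f,P):
    T=np.linalg.inv(np.array(f["cam_to_world"])); 
    return cv2.projectPoints(np.array(P,float).reshape(-1,3),cv2.Rodrigues(T[:3,:3])[0],T[:3,3],K(f),np.array(f["distortion"]))[0][:,0]
def fit(src,dst):  # 2D rigid src->dst
    s=np.array(src);d=np.array(dst);a=s-s.mean(0);b=d-d.mean(0)
    th=np.arctan2((a[:,0]*b[:,1]-a[:,1]*b[:,0]).sum(),(a*b).sum())
    R=np.array([[np.cos(th),-np.sin(th)],[np.sin(th),np.cos(th)]]); t=d.mean(0)-R@s.mean(0)
    return th,R,t,(s@R.T+t-d)
E
cat > m1.py <<'E'
from h import *
f=pickle.load(open("wrist1.pkl","rb")); g=pickle.load(open("side1.pkl","rb"))
w0=dict(vertical_fov=62.50989,cx=315.7073,cy=240.0731,distortion=[0.01098,0,0,0,0],cam_to_world=[[1,0,-.001,.526],[0,-.956,-.293,.075],[-.001,.293,-.956,.373],[0,0,0,1]])
c=lambda u,v:(200+u/4-.375,190+v/4-.375)
def board(name,L):
    src=[l[0] for l in L]; dst=[ray(l[1],l[2],l[3])[:2] for l in L]
    th,R,t,r=fit(src,dst); print(name,"yaw",np.degrees(th).round(2),"t",t.round(4),"res mm",(r*1000).round(1).tolist()); return R,t
A=board("wrist",[((-.12,.19),f,(271,38),.012),((.18,.19),f,(574,88),.012),((-.12,-.19),w0,(218,317),.012),((.18,-.19),w0,(503,350),.012),((.0905,.17),f,(487,95),.036),((.1045,.17),f,(505,97),.036)])
B=board("side",[((-.12,.19),g,c(197,57),.012),((.18,.19),g,c(697,72),.012),((-.12,-.19),g,c(60,506),.012),((.18,-.19),g,c(735,540),.012),((.0905,-.17),g,c(535,456),.036),((.1045,-.17),g,c(568,458),.036),((.0905,.17),g,c(548,50),.036)])
for n,(R,t),ff,pts in [("wrist",A,f,[("hl",(395,144),.026),("hr",(377,268),.026),("nl",(309,77),.018),("fl",(457,90),.030),("nr",(293,304),.018),("fr",(414,318),.030)]),
  ("side",B,g,[("hl",c(410,116),.026),("hr",c(406,259),.026),("nl",c(257,74),.018),("fl",c(498,61),.03),("nr",c(221,336),.018),("fr",c(509,322),.03)])]:
    for k,p,z in pts:
        P=ray(ff,p,z); print(n,k,P.round(4),"board",((P[:2]-t)@R*1000).round(1))
E
python3 m1.py
```

```text
wrist yaw -8.33 t [0.5711 0.053 ] res mm [[-3.4, 0.9], [1.3, 1.5], [-1.6, -0.3], [1.4, -6.0], [2.6, 2.1], [-0.3, 1.8]]
side yaw -8.53 t [0.5709 0.0495] res mm [[-1.5, 2.6], [1.4, 0.3], [-2.8, -1.2], [2.4, 0.1], [0.2, -1.5], [-0.1, -1.1], [0.3, 0.8]]
wrist hl [0.6029 0.1617 0.026 ] board [ 15.7 112.2]
wrist hr [0.5914 0.032  0.026 ] board [ 23.1 -17.8]
wrist nl [0.519  0.2231 0.018 ] board [-76.2 160.7]
wrist fl [0.6568 0.2107 0.03  ] board [ 61.9 168.5]
wrist nr [ 0.5    -0.0146  0.018 ] board [-60.6 -77.2]
wrist fr [ 0.6344 -0.0255  0.03  ] board [ 74.  -68.5]
side hl [0.6021 0.1565 0.026 ] board [ 15.  110.5]
side hr [0.5904 0.027  0.026 ] board [ 22.6 -19.4]
side nl [0.5176 0.2207 0.018 ] board [-78.1 161.4]
side fl [0.6565 0.2036 0.03  ] board [ 61.8 165.1]
side nr [ 0.4977 -0.0157  0.018 ] board [-62.7 -75.3]
side fr [ 0.6354 -0.0315  0.03  ] board [ 75.7 -70.5]
```

```bash
python3 -m handwheel '[[0,[45,1,-10],[0.04,0,0]],[0,[90,2,-20],[0.08,0,0]],[0,[135,3,-30],[0.12,0,0]],[0,[180,4,-40],[0.147,0,0]],[0,[225,5,-46],[0.147,0,0]],[0,[255,5,-46],[0.147,0,0]],[0,[266,5,-46],[0.147,0,0]],[0,[266,5,-46],[0.147,0,0]],[0,[266,5,-46],[0.147,0,0]]]' 40
```

```text
time_s: 1.65
tcp_pos: [0.4798, 0.1144, 0.0271]
tcp_rot: [0.116, 1.566, -0.116]
contact_force: [-0.2, 0.3, 0.5]
grip_width: -0.0
```

```bash
python3 -m handwheel '[[0,[0,0,6],[0,0,0]],[0,[0,0,12],[0,0,0]],[0,[0,0,15],[0,0,0]],[0,[0,0,18],[0,0,0]],[0,[0,0,21],[0,0,0]],[0,[0,0,24],[0,0,0]],[0,[0,0,27],[0,0,0]],[0,[0,0,30],[0,0,0]],[0,[0,0,30],[0,0,0]]]' 40
cat > look.py <<'E'
import sys
from plant import read_state, eyes
import cv2, pickle, numpy as np
t=sys.argv[1]
for n in sys.argv[2:]:
    f=eyes.grab_frame(n); pickle.dump(f,open(f"{n}{t}.pkl","wb")); 
    im=f["frame"] if n=="wrist" else cv2.resize(f["frame"][190:340,200:400],None,fx=4,fy=4,interpolation=cv2.INTER_CUBIC)
    cv2.imwrite(f"pics/{n}{t}.png",im)
s=read_state(); print(s["time_s"],np.round(s["tcp_pos"],4),np.round(s["contact_force"],1))
E
python3 look.py 2 side
```

```text
time_s: 2.55
tcp_pos: [0.509, 0.1106, 0.0263]
tcp_rot: [0.115, 1.567, -0.115]
contact_force: [-0.6, 0.4, -0.9]
grip_width: 0.002
2.6 [0.509  0.1106 0.0263] [-0.8  0.  -0.7]
```

View pics/side2.png

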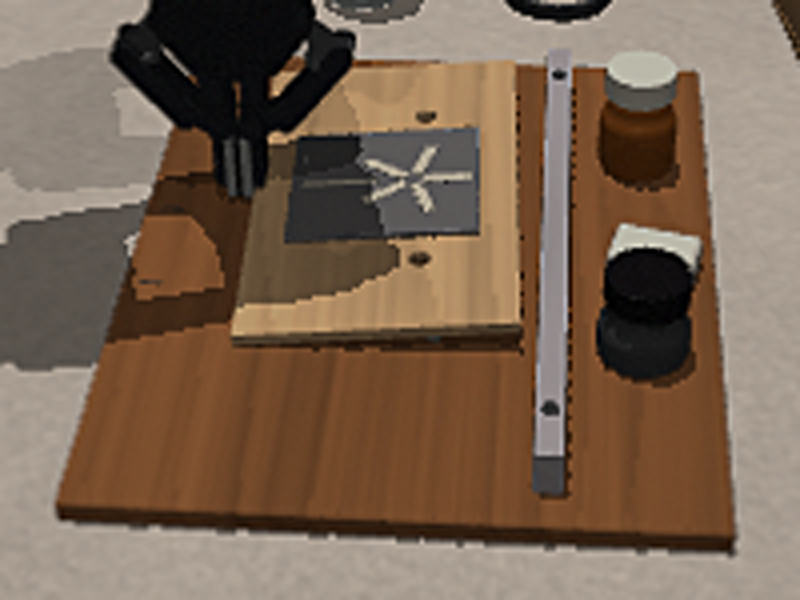

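```bash
python3 -m handwheel '[[0,[0,0,3],[0,0,0]],[0,[0,0,6],[0,0,0]],[0,[0,0,8],[0,0,0]],[0,[0,0,10],[0,0,0]],[0,[0,0,11],[0,0,0]],[0,[0,0,11],[0,0,0]]]' 40
python3 look.py 3 side
```

```text
time_s: 3.2
tcp_pos: [0.5198, 0.1089, 0.0263]
tcp_rot: [0.116, 1.567, -0.116]
contact_force: [-1.0, -0.0, -1.6]
grip_width: -0.002
3.25 [0.5198 0.1089 0.0264] [-0.7  0.2 -0.3]
```

View pics/side3.png

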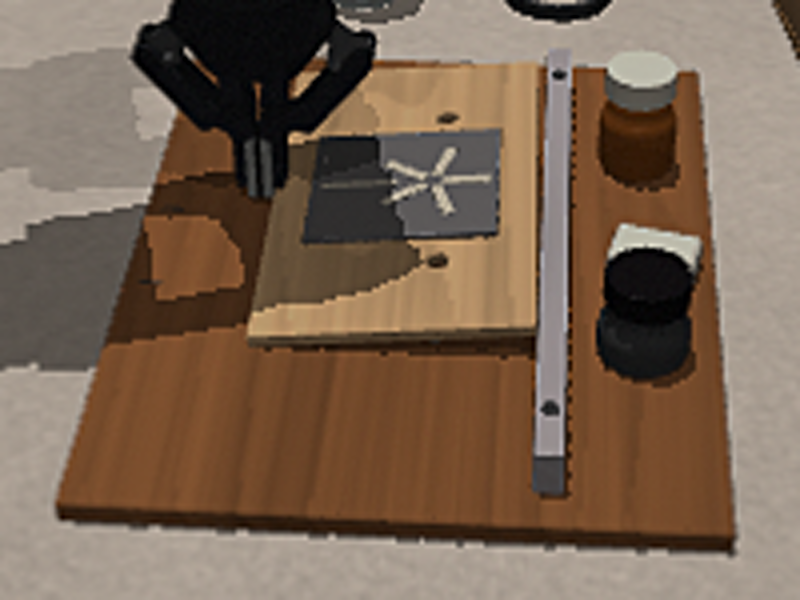

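```bash
python3 -m handwheel '[[0,[0,0,1],[0,0,0]],[0,[0,0,2],[0,0,0]],[0,[0,0,3],[0,0,0]],[0,[0,0,3],[0,0,0]]]' 40
python3 -m handwheel '[[0,[0,0,1],[0,0,0]],[0,[0,0,1],[0,0,0]]]' 
python3 look.py 4 side
```

```text
time_s: 3.65
tcp_pos: [0.5217, 0.1092, 0.0261]
tcp_rot: [0.116, 1.57, -0.114]
contact_force: [-6.4, 4.5, 0.6]
grip_width: -0.007
time_s: 3.85
tcp_pos: [0.5222, 0.1094, 0.026]
tcp_rot: [0.116, 1.572, -0.114]
contact_force: [-9.6, 3.8, 3.2]
grip_width: -0.0
3.9 [0.5221 0.1094 0.026 ] [-7.8  4.2  3. ]
```

View pics/side4.png

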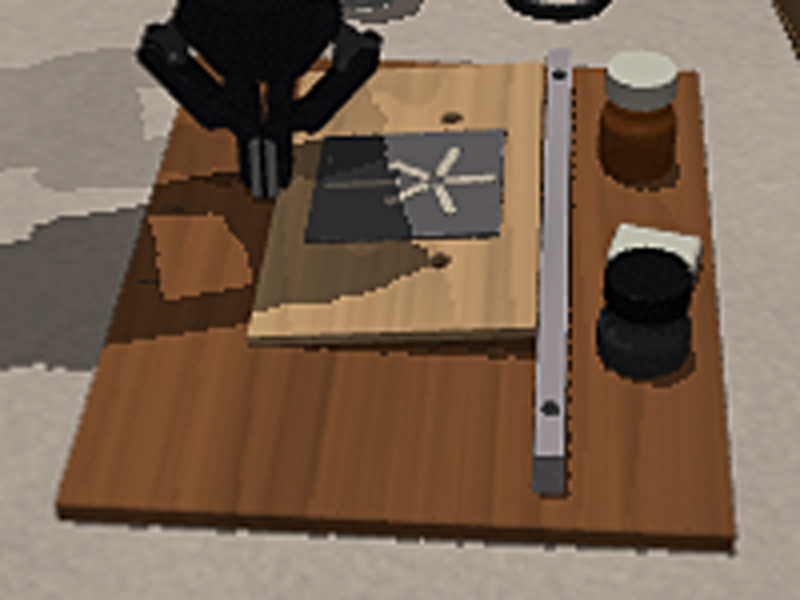

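```bash
python3 - <<'E'
from h import *
g=pickle.load(open("side4.pkl","rb"))
R=cv2.Rodrigues(np.array([0,0,-np.radians(8.45)]))[0][:2,:2]; t=np.array([.571,.051])
for k,p,z in [("jarfoot",(291,187),0),("inktall cap",(360,211),.074),("hl",(200+452/4-.4,190+118/4-.4),.026),("hr",(200+440/4-.4,190+261/4-.4),.026)]:
    P=ray(g,p,z); print(k,P.round(3),"board",((P[:2]-t)@R*1000).round(1))
print(t+R@[.042,.190])
E
```

```text
jarfoot [0.587 0.346 0.   ] board [-27. 294.]
inktall cap [0.72  0.102 0.074] board [139.6  72.7]
hl [0.625 0.153 0.026] board [ 38.6 108.5]
hr [0.607 0.024 0.026] board [ 39.7 -21.4]
[0.64046386 0.23276571]
```

```bash
python3 -m handwheel '[[0,[0,0,-12],[0,0,0]],[0,[-30,0,-12],[0,0,0]],[0,[-60,20,0],[0,0,0]],[0,[-60,50,30],[0,0,0]],[0,[-60,80,60],[0,0,0]],[0,[-60,110,85],[0,0,0]],[0,[-60,138,99],[0,0,0]],[0,[-60,138,99],[0,0,0]],[0,[-20,138,99],[0,0,0]],[0,[0,138,99],[0,0,0]],[0,[0,138,99],[0,0,0]]]'
python3 look.py 5 side
```

```text
time_s: 5.0
tcp_pos: [0.6415, 0.2298, 0.0252]
tcp_rot: [0.115, 1.568, -0.116]
contact_force: [-1.1, -0.2, 0.7]
grip_width: -0.0
5.05 [0.6416 0.2298 0.026 ] [-0.1  0.1 -0.8]
```

View pics/side5.png

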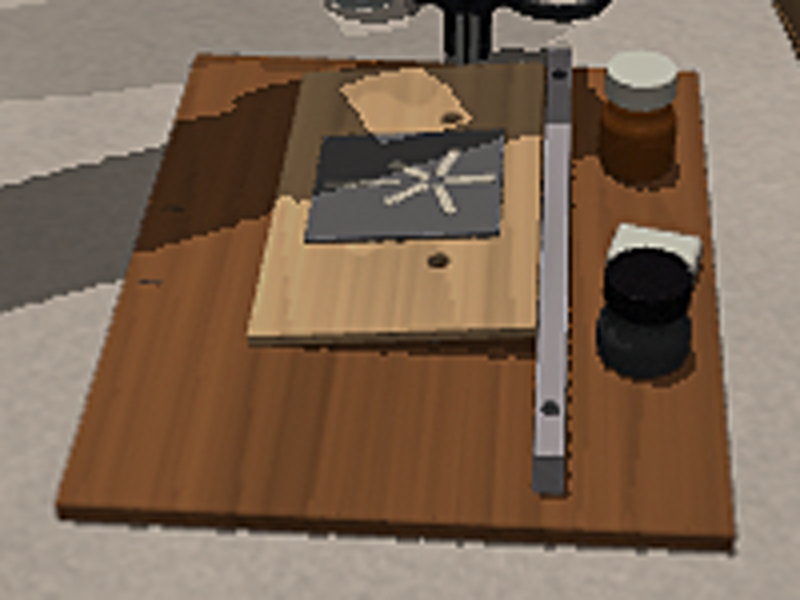

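```bash
python3 -m handwheel '[[0,[0,-6,0],[0,0,0]],[0,[0,-10,0],[0,0,0]],[0,[0,-13,0],[0,0,0]],[0,[0,-16,0],[0,0,0]],[0,[0,-19,0],[0,0,0]],[0,[0,-22,0],[0,0,0]],[0,[0,-25,0],[0,0,0]],[0,[0,-28,0],[0,0,0]],[0,[0,-31,0],[0,0,0]],[0,[0,-31,0],[0,0,0]]]'
python3 look.py 6 side
```

```text
time_s: 6.05
tcp_pos: [0.6371, 0.1992, 0.0263]
tcp_rot: [0.115, 1.568, -0.116]
contact_force: [0.7, -0.1, 0.9]
grip_width: 0.003
6.1 [0.637  0.1993 0.0262] [ 0.3 -0.1  0.4]
```

View pics/side6.png

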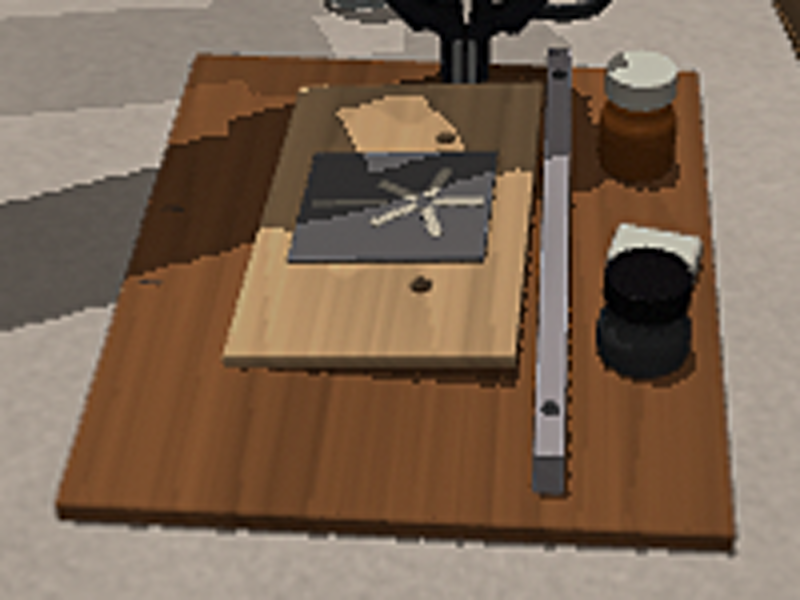

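```bash
cat > holes.py <<'E'
import sys
from h import *
t,a,b,c,d=sys.argv[1],*map(float,sys.argv[2:6])
zz=float(sys.argv[6]) if len(sys.argv)>6 else .026
g=pickle.load(open(f"side{t}.pkl","rb"))
R=cv2.Rodrigues(np.array([0,0,-np.radians(8.53)]))[0][:2,:2]; T=np.array([.5709,.0495])
q=[]
for u,v in [(a,b),(c,d)]:
    P=ray(g,(200+u/4-.375,190+v/4-.375),zz); q.append((P[:2]-T)@R*1000)
q=np.array(q);print(q.round(1),"yaw",np.degrees(np.arctan2(q[0,0]-q[1,0],130)).round(2), "len",np.linalg.norm(q[0]-q[1]).round(1))
for w in ([.04,.065,.020],[.04,-.065,.020]):
    p=proj(g,[*(T+R@w[:2]),w[2]])[0]; print("pin tip expected crop px",((p-[200,190]+.375)*4).round(0))
E
python3 holes.py 6 446 138 421 285
```

```text
[[ 36.2  89.9]
 [ 31.6 -39.8]] yaw 2.06 len 129.8
pin tip expected crop px [450. 173.]
pin tip expected crop px [435. 328.]
```

```bash
python3 -m handwheel '[[0,[0,8,0],[0,0,0]],[0,[0,8,-22],[0,0,0]],[0,[0,8,-42],[0,0,0]],[0,[0,2,-42],[0,0,0]],[0,[0,-3,-42],[0,0,0]],[0,[0,-6,-42],[0,0,0]],[0,[0,-9,-42],[0,0,0]],[0,[0,-12,-42],[0,0,0]],[0,[0,-15,-42],[0,0,0]],[0,[0,-18,-42],[0,0,0]],[0,[0,-18,-42],[0,0,0]]]'
python3 look.py 7 side
```

```text
time_s: 7.2
tcp_pos: [0.593, 0.1875, 0.0263]
tcp_rot: [0.115, 1.568, -0.116]
contact_force: [-0.6, 0.6, 0.8]
grip_width: 0.003
7.25 [0.593  0.1877 0.0264] [-1.  -0.1  0.2]
```

View pics/side7.png

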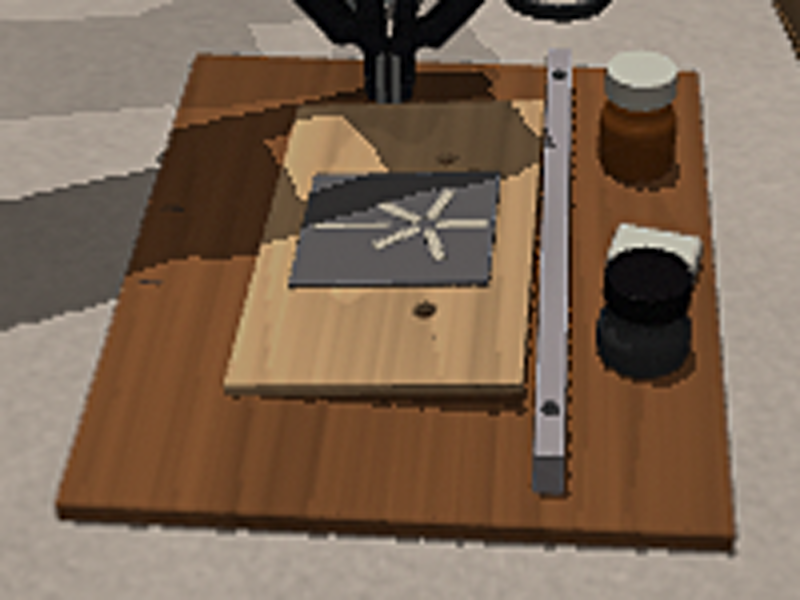

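```bash
python3 holes.py 7 447 159 425 310
```

```text
[[ 38.   69.8]
 [ 34.8 -59.1]] yaw 1.37 len 129.0
pin tip expected crop px [450. 173.]
pin tip expected crop px [435. 328.]
```

```bash
python3 -m handwheel '[[0,[0,8,0],[0,0,0]],[0,[-4,10,-45],[0,0,0]],[0,[-4,10,-90],[0,0,0]],[0,[-4,-38,-95],[0,0,0]],[0,[-4,-86,-95],[0,0,0]],[0,[-4,-134,-95],[0,0,0]],[0,[-2,-174,-95],[0,0,0]],[0,[0,-174,-90],[0,0,0]],[0,[0,-174,-85],[0,0,0]],[0,[0,-174,-80],[0,0,0]],[0,[0,-174,-75],[0,0,0]],[0,[0,-174,-75],[0,0,0]]]'
python3 look.py 8 side
```

```text
time_s: 8.45
tcp_pos: [0.4941, 0.0279, 0.0264]
tcp_rot: [0.114, 1.567, -0.114]
contact_force: [0.0, 0.1, -0.3]
grip_width: -0.001
8.5 [0.4936 0.0277 0.0262] [ 1.   0.1 -0.3]
```

View pics/side8.png

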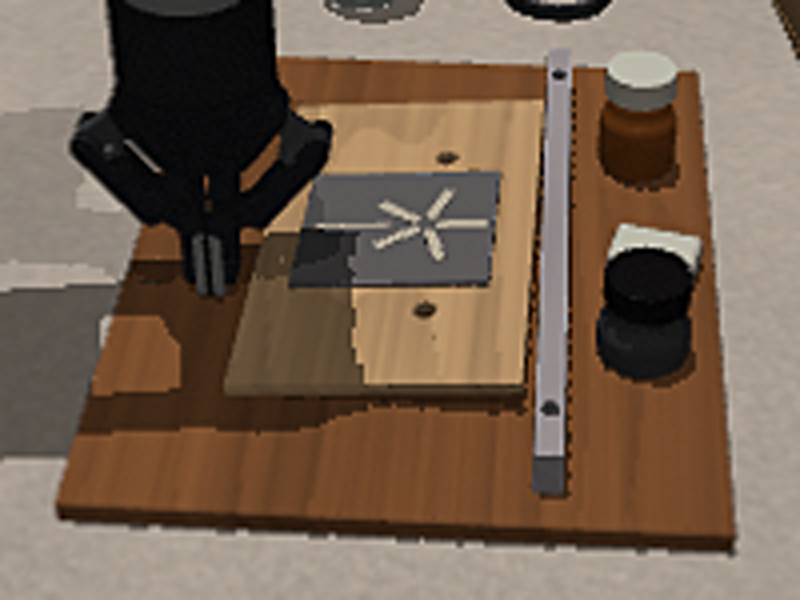

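```bash
python3 -m handwheel '[[0,[0,0,4],[0,0,0]],[0,[0,0,7],[0,0,0]],[0,[0,0,9],[0,0,0]],[0,[0,0,11],[0,0,0]],[0,[0,0,13],[0,0,0]],[0,[0,0,13],[0,0,0]]]'
python3 -m handwheel '[[0,[0,0,1],[0,0,0]],[0,[0,0,2],[0,0,0]],[0,[0,0,2],[0,0,0]]]' 
python3 look.py 9 side
```

```text
time_s: 9.1
tcp_pos: [0.5062, 0.025, 0.0263]
tcp_rot: [0.115, 1.568, -0.116]
contact_force: [-0.9, 0.0, 0.6]
grip_width: 0.002
time_s: 9.4
tcp_pos: [0.5081, 0.0247, 0.0263]
tcp_rot: [0.115, 1.568, -0.116]
contact_force: [-0.9, -0.4, 1.1]
grip_width: -0.001
9.45 [0.5081 0.0247 0.0263] [-1.3  0.1 -0.1]
```

View pics/side9.png

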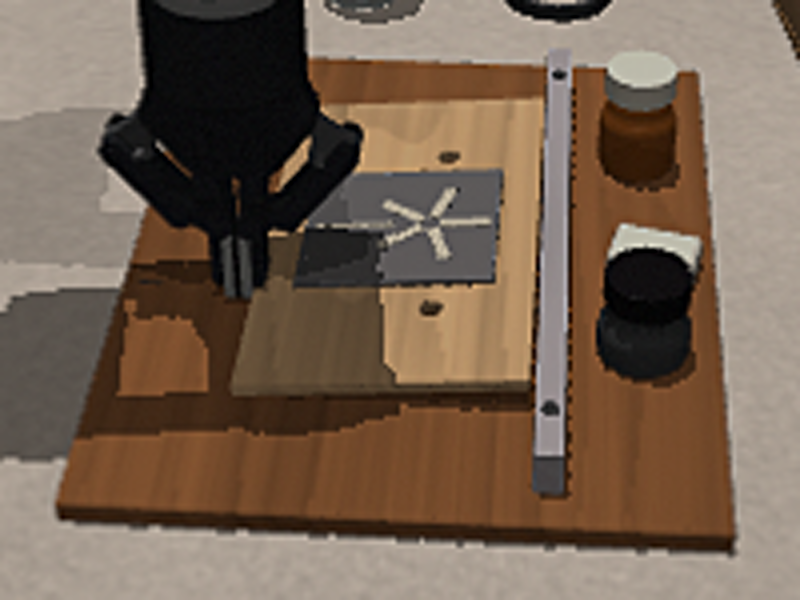

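Moving properly; the right end still has a gap of a few mm. Continue to a firm rail contact.

```bash
python3 -m handwheel '[[0,[0,0,1],[0,0,0]],[0,[0,0,2],[0,0,0]],[0,[0,0,2],[0,0,0]]]'
python3 -m handwheel '[[0,[0,0,1],[0,0,0]],[0,[0,0,1],[0,0,0]]]' 
python3 -m handwheel '[[0,[0,0,1],[0,0,0]],[0,[0,0,1],[0,0,0]]]' 
python3 look.py 10 side
```

```text
time_s: 9.75
tcp_pos: [0.5099, 0.0244, 0.0262]
tcp_rot: [0.115, 1.569, -0.116]
contact_force: [-5.3, -1.2, 2.0]
grip_width: -0.0
time_s: 9.95
tcp_pos: [0.51, 0.0244, 0.0261]
tcp_rot: [0.115, 1.571, -0.116]
contact_force: [-8.9, -0.1, 4.1]
grip_width: -0.002
time_s: 10.15
tcp_pos: [0.5102, 0.0244, 0.026]
tcp_rot: [0.115, 1.573, -0.116]
contact_force: [-14.2, -0.0, 7.4]
grip_width: 0.003
10.2 [0.5102 0.0243 0.0261] [-13.   -0.5   7.9]
```

View pics/side10.png

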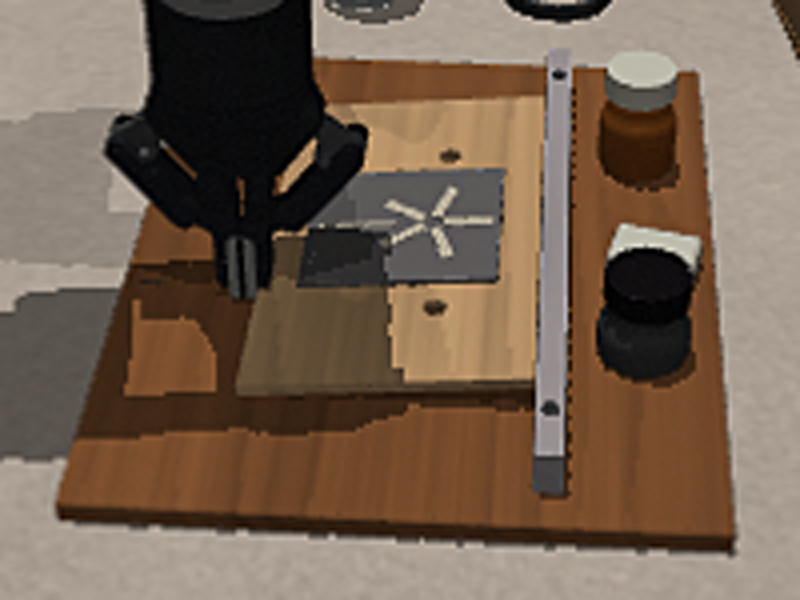

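```bash
python3 holes.py 10 450 155.5 434 307.5
python3 -m handwheel '[[0,[0,0,-15],[0,0,0]],[0,[-4,20,-38],[0,0,0]],[0,[-4,70,-38],[0,0,0]],[0,[-4,120,-38],[0,0,0]],[0,[-4,165,-38],[0,0,0]],[0,[-4,177,0],[0,0,0]],[0,[-4,177,45],[0,0,0]],[0,[0,177,72],[0,0,0]],[0,[0,177,72],[0,0,0]]]'
python3 look.py 11 side
```

```text
[[ 39.4  73.3]
 [ 39.1 -56.9]] yaw 0.14 len 130.2
pin tip expected crop px [450. 173.]
pin tip expected crop px [435. 328.]
time_s: 11.1
tcp_pos: [0.6119, 0.1882, 0.0256]
tcp_rot: [0.117, 1.566, -0.116]
contact_force: [0.5, 0.5, -0.5]
grip_width: 0.001
11.15 [0.6103 0.1886 0.0256] [-0.5 -0.7  0.4]
```

View pics/side11.png

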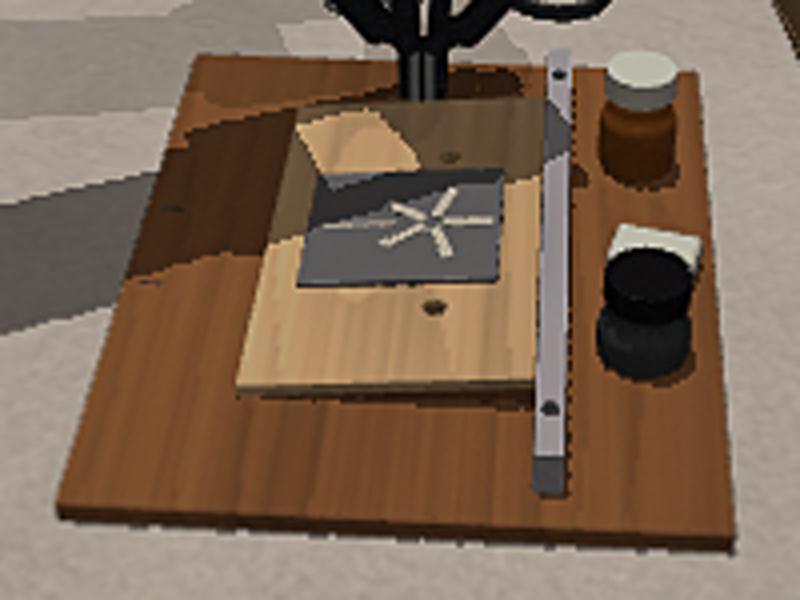

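```bash
python3 -m handwheel '[[0,[0,-2,0],[0,0,0]],[0,[0,-3,0],[0,0,0]],[0,[0,-4,0],[0,0,0]],[0,[0,-5,0],[0,0,0]],[0,[0,-6,0],[0,0,0]],[0,[0,-7,0],[0,0,0]],[0,[0,-7,0],[0,0,0]]]'
python3 look.py 12 side
```

```text
time_s: 11.85
tcp_pos: [0.6084, 0.1814, 0.0265]
tcp_rot: [0.115, 1.567, -0.116]
contact_force: [1.2, 0.2, 0.1]
grip_width: -0.001
11.9 [0.6084 0.1815 0.0265] [-0.5 -0.1 -0.1]
```

View pics/side12.png

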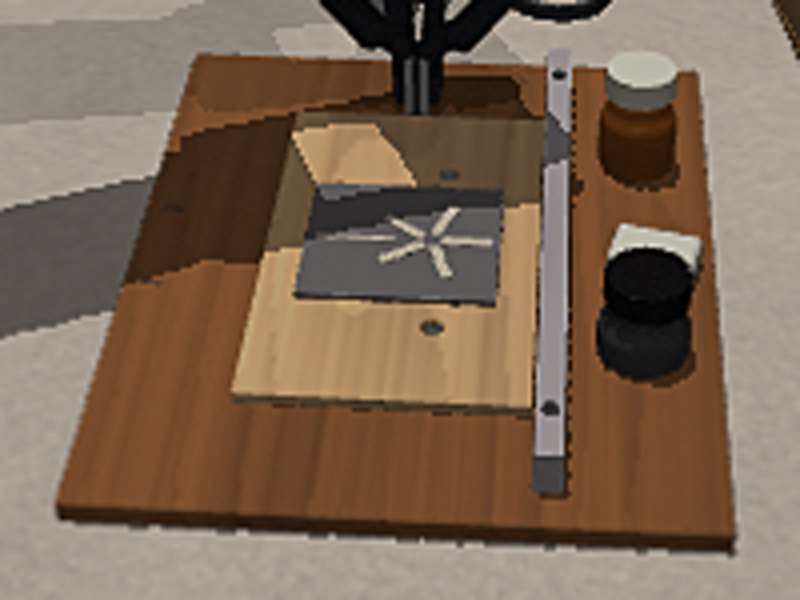

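```bash
python3 holes.py 12 449 174 431 327.5 .019
python3 -m handwheel '[[0,[0,10,0],[0,0,0]],[0,[-45,25,0],[0,0,0]],[0,[-90,15,0],[0,0,0]],[0,[-130,5,0],[0,0,0]],[0,[-150,-10,-40],[0,0,0]],[0,[-150,-10,-40],[0,0,0]]]'
python3 look.py 13 side wrist
python3 - <<'E'
import cv2
a=cv2.imread('pics/wrist13.png'); print(a.shape)
E
```

```text
[[ 39.3  65.9]
 [ 38.  -63.7]] yaw 0.55 len 129.6
pin tip expected crop px [450. 173.]
pin tip expected crop px [435. 328.]
time_s: 12.5
tcp_pos: [0.5654, 0.178, 0.18]
tcp_rot: [0.116, 1.564, -0.114]
contact_force: [0.9, 0.4, -0.5]
grip_width: 0.002
12.6 [0.5671 0.1782 0.1772] [ 0.2 -1.2  0.4]
(480, 640, 3)
```

View pics/side13.png

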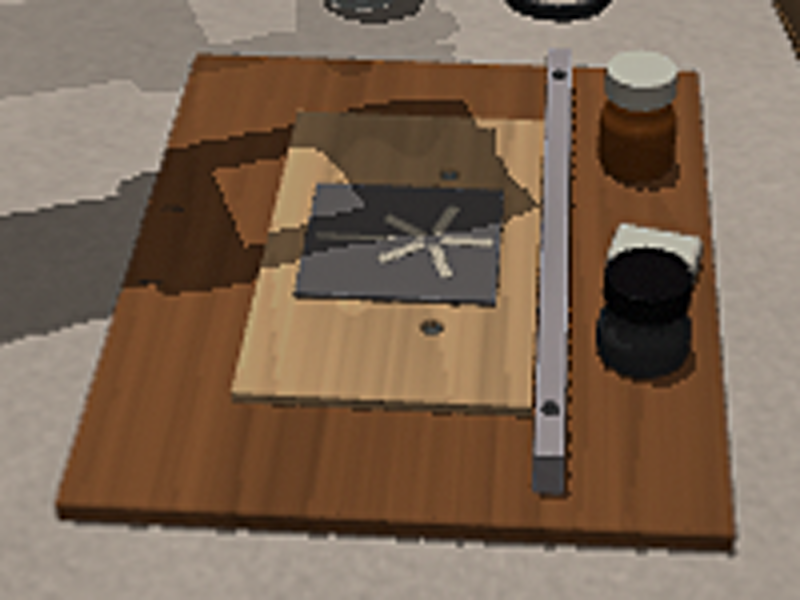

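View pics/wrist13.png

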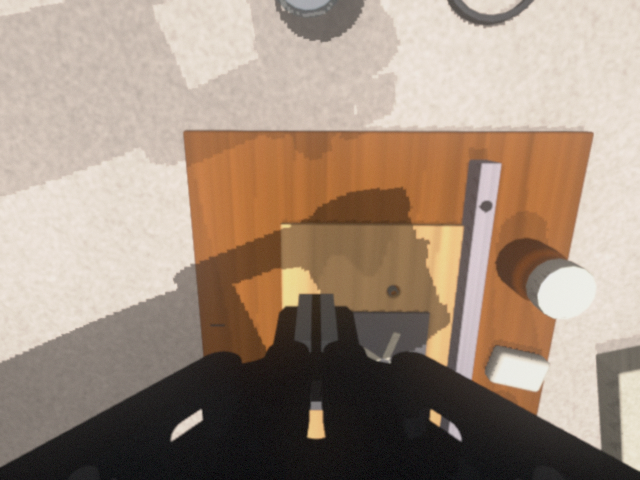

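```bash
python3 -m handwheel '[[0,[-10,-45,10],[0,0,0]],[0,[-20,-90,20],[0,0,0]],[0,[-20,-135,30],[0,0,0]],[0,[-20,-174,39],[0,0,0]],[0,[-20,-174,39],[0,0,0]],[0,[-20,-174,39],[0,0,0]]]'
python3 look.py 14 wrist side
python3 - <<'E'
import cv2
a=cv2.imread('pics/wrist14.png')[0:300,200:600]; cv2.imwrite('pics/wrist14c.png',cv2.resize(a,None,fx=2,fy=2,interpolation=cv2.INTER_CUBIC))
E
```

```text
time_s: 13.2
tcp_pos: [0.5808, -0.0004, 0.1952]
tcp_rot: [0.117, 1.569, -0.116]
contact_force: [0.1, 1.0, -1.0]
grip_width: -0.003
13.3 [0.5806 0.001  0.1956] [ 0.2 -0.4  0.4]
```

View pics/wrist14c.png

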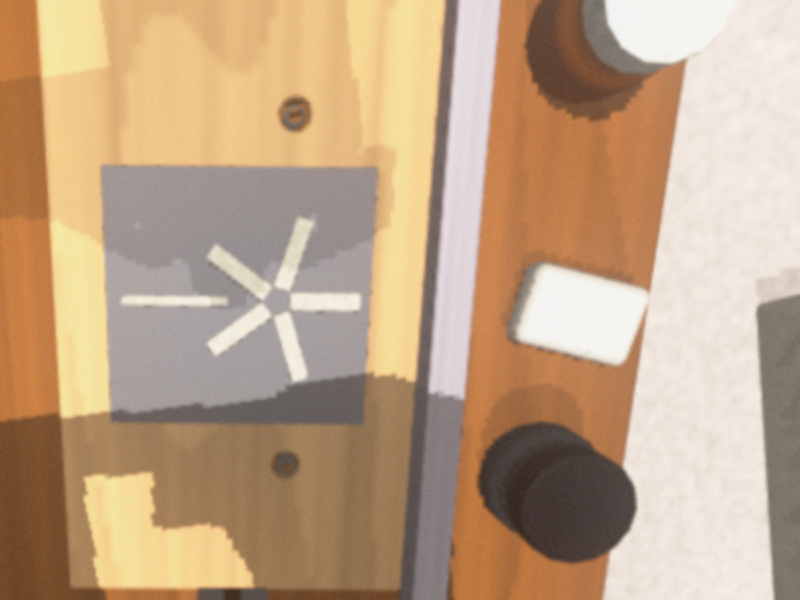

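View pics/side14.png

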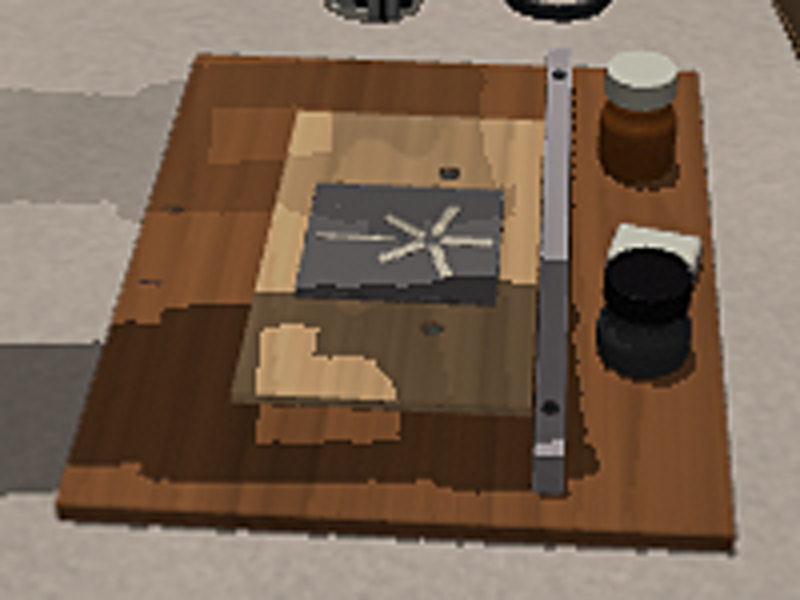

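```bash
python3 - <<'E'
from h import *
w=pickle.load(open("wrist14.pkl","rb"));g=pickle.load(open("side14.pkl","rb"))
def R(f,p):
    a=ray(f,p,0.);o=np.array(f["cam_to_world"])[:3,3];return o,(a-o)/np.linalg.norm(a-o)
for n,a,b in [("lino nl",(102,166),(317,184)),("fl",(377,168),(503,190)),("fr",(363,423),(495,304)),("nr",(112,421),(297,297)),("hole l",(294,113),(449,174)),("hole r",(285,464),(431,328))]:
    o1,d1=R(w,(200+a[0]/2-.25,a[1]/2-.25));o2,d2=R(g,(200+b[0]/4-.375,190+b[1]/4-.375))
    s=np.linalg.lstsq(np.c_[d1,-d2],o2-o1,rcond=None)[0];p1=o1+s[0]*d1;p2=o2+s[1]*d2
    print(n,((p1+p2)/2*1000).round(1),"miss",(np.linalg.norm(p1-p2)*1000).round(1))
im=cv2.imread("pics/wrist14.png")
h=[cv2.resize(im[y-15:y+15,x-20:x+20],(400,300),interpolation=cv2.INTER_CUBIC) for x,y in [(347,56),(342,232)]]
cv2.imwrite("pics/holes14.png",np.hstack(h))
E
```

```text
lino nl [548.9 105.5  18.9] miss 1.0
fl [647.1  89.9  20.3] miss 1.1
fr [632.7  -3.4  18.8] miss 1.5
nr [534.8  11.8  17.6] miss 0.6
hole l [620.3 112.9  16.1] miss 0.7
hole r [600.  -16.4  16.4] miss 1.4
```

View pics/holes14.png

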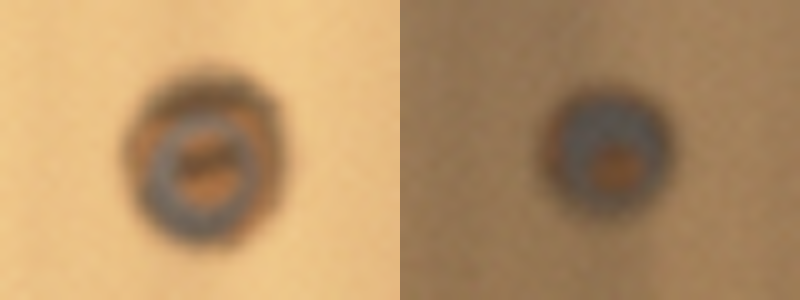

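```bash
python3 - <<'E'
from h import *
g=pickle.load(open("side13.pkl","rb"))
R=cv2.Rodrigues(np.array([0,0,-np.radians(8.53)]))[0][:2,:2]; T=np.array([.5709,.0495])
for w in [(-.05,-.12),(.09,-.12),(-.05,.12),(.09,.12)]:
    print(w,[((proj(g,[*(T+R@w),z])[0]-[200,190]+.375)*4).round(0).tolist() for z in (.012,.018,.026)])
c=g["frame"][270:300,250:345]; cv2.imwrite("pics/edge13.png",cv2.resize(c,None,fx=8,fy=8,interpolation=cv2.INTER_CUBIC))
E
```

```text
(-0.05, -0.12) [[234.0, 409.0], [234.0, 399.0], [232.0, 386.0]]
(0.09, -0.12) [[535.0, 421.0], [536.0, 412.0], [536.0, 399.0]]
(-0.05, 0.12) [[297.0, 124.0], [296.0, 115.0], [296.0, 103.0]]
(0.09, 0.12) [[545.0, 132.0], [545.0, 123.0], [545.0, 111.0]]
```

View pics/edge13.png

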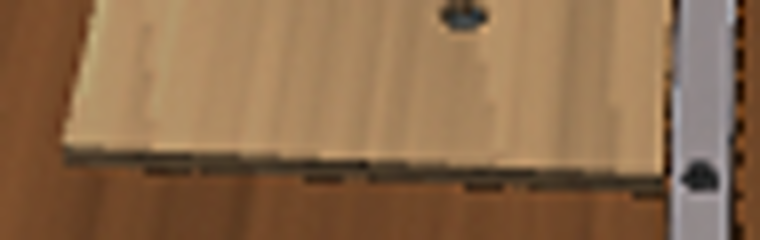

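```bash
python3 -c "
from plant import hand_in; print(hand_in())"
```

```text
the job is handed in; nothing more can be done
None
```

The plate appears to be seated on both pins and flat on the board. I handed the job in at about 13.3 s of the 38 s allowed; no verdict is reported.

**What I did:** With the fingers shut, I pushed the plate up to the rail from its near edge, then slid it right along the rail from its left edge. I squared it up with one more push at the near edge. A last 7 mm nudge from the left made it drop over the pins. I did not grip or lift it, and the highest contact force reported at the end of a move was about 15 N.

**What the last checks showed:**
- **Holes and pins:** A pin shows inside each hole in the wrist picture. The side view puts the holes at board (39.3, 65.9) and (38.0, -63.7) mm, against pins at (40, ±65) mm.
- **Flatness:** The lino's corners triangulate to 17.6–20.3 mm, against 21 mm nominal. The slope across it is about 0.013 rad, mostly measuring noise, and there is no gap under the near-right edge.
- **Bystanders:** The inks and eraser look unmoved in the pictures. The jar, lid and brush were only partly in the last views or outside them, but the arm never went near them.
- **Arm:** The fingertips are about 0.18 m above the table, clear of everything.

**What disagreed:** The plate's edges in the side view sit 4–7 pixels (in the four-times-enlarged crop) off where a perfectly seated plate would project. The shift is nearly the same at all four corners. I put it down to calibration error plus play in the holes rather than tilt.

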